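# Wedge the bone-model block tight in its cradle

## Robot

A 6-joint arm with a two-finger parallel gripper is mounted at the origin on the work surface. World frame = base frame: x ahead of the robot, y to its left, z up, the work surface at z = 0. Lengths are in m, angles in rad, forces in N, time in s.
With the tool pointing down it reaches from about 0.2 to 0.875 m from the base axis. Payload 3.4 kg.
Tool frame: the origin (TCP) lies at the very end of the fingers, on their centre line; the grasp point (between the pads) lies 19 mm behind it; y points along the fingers, x is the direction in which the jaws open and shut, and the axes are right-handed (so a half turn about y gives the same grasp; the last joint's range is limited). The gripper opens to 94 mm and grips with 3 to 60 N. Pads are 16 mm wide; open, the fingers measure 119 mm over their backs; the gripper's body (75 mm by 177 mm) begins 78 mm behind the grasp point.
Start: joints at [1.044, 0.276, 1.505, -0, 1.361, -0.121], TCP at [0.227, 0.528, 0.205] pointing down, gripper open.
Joint ranges: [-2.89, 2.89], [-0.75, 2.08], [0.22, 2.7], [-1.18, 4.32], [0.11, 2.71], [-2.7, 2.7]. Speed limits (rad/s): [2.57, 2.57, 3.14, 3.14, 3.14, 3.14].

## Interface

Orientations are given as a rotation vector (axis times angle).
In Python, from cell import bot, vision, close_job, trace, place_of gives the robot as it stands.
- The arm moves only by the shell command python3 -m jog 'ROWS'. ROWS is JSON, a list of rows, each an object of numbers: "wx", "wy", "wz": the turn, a rotation vector about the tool's x, y, z in units of 8 degrees (1.0 is 8 degrees); "tx", "ty", "tz": the shift along the tool's x, y, z in units of 40 mm (1.0 is 40 mm); "gripper": the opening, from 0 (shut) to 1 (fully open). A call has 1 to 20 rows; each row shifts and turns the pose as measured when the row begins, along the tool's axes as they then stand; what a row does not reach is not made up. A row lasts 1/10 s, in which the tool goes at most 50 mm and 8.59 degrees, less where a joint would pass 70% of its speed; a pose out of reach is approached as far as the arm can. A call is refused whole if a number of a shift passes 1 or a number of a turn 1, either way. A call with a gripper value outside its range is refused whole. The fingers move at their own pace and stop on an object; the grip force is fixed at half the most. Time passes only in rows, so rows that do not move let the fingers close. It gives the time, the measured TCP pose, the force and the opening at its end, in the units of the state.
- bot.get_state(): the state, without advancing time (a new reading comes with each control period).
- vision.capture(name): name is "side" or "top"; returns the picture (420x560x3 uint8, red, green, blue); there is no depth.
- vision.camera_model(name): a dict with "camera_matrix" (3x3 intrinsics, pixels), "D" ([k1, k2, p1, p2, k3] as OpenCV has them; the pictures are not rectified), "view" (4x4, takes a point from world to camera coordinates). Camera axes: x right, y up, looking along -z (the intrinsics and any distortion apply to the point x, -y, -z); pixel columns grow to the right and rows downward; lengths in m; the calibration is good to about 2 mm. A picture is of the moment at which its call begins. camera_model takes no time and is no camera call.
- close_job(): hands the job in, once; it reports no verdict.
Trained networks look in the newest picture that a camera, given by its name, has taken for a name from the list of things; names that differ only in an ending like _2 or _b are one class to them, and where a whole thing is asked for, a point or a joint stands for the part that bears it (a point fixed in the world has none). Each returns a list of dicts, best first, with "conf" (0 to 1); they miss things now and then, are a little off and sometimes report something else, mostly with a low value. They report only what shows in the picture. A call takes as long as a camera call. They do not tell look-alikes from the thing itself.
- trace(camera, query): "region" (420x560 bool, what is visible of it) and "box" ([left, top, right, bottom] in pixels, round what is visible of it).
- place_of(camera, query): "centre" ([column, row] in pixels: a listed point, or the origin of a listed thing).
The state is a dict: "time_s": time; "joint_pos": joint angles; "qvel": joint speeds; "effort": joint torques, N m; "tool_pos": TCP position; "tcp_rot": TCP orientation; "force": force on the tool from outside, world axes, zero at the start; "torque": the same for the moment, N m; "gripper_width": finger opening in m.
Only numpy, scipy, OpenCV 4.12 (cv2) and the standard library are available. Lean on these libraries where they do the work, as an engineer would, in place of code of your own. Each camera call takes 0.05 s, during which the arm holds its last target. There are 200 camera calls.

## Task

The practice block with the bone model is loose in the metal cradle. Take the teal wedge from the white rack, put it thin end down into the gap beside the block, its upright flat face to the cradle's taller end wall and its sloping face to the block, and drive it straight down, firmly, until it goes no further and holds the block tight against the wall at the other end; then let go of it.

Things in the scene. Friction and masses are not known exactly. Their poses are not given: they have to be found in the camera images.
- wedge: Teal wedge, 90 g, hung tip down in a white rack (80 mm high) by other wedges 92 mm off along x. Origin: centre of its grip, 28(x) x 30(y) x 44(z) mm. Below: flange 34 x 60 mm, z -22 to -28, resting on the rack; then the taper, 40 mm wide (y), to the tip at z -93: flat face at x -15; other face slopes from x -7 (tip, 8 mm thick) to +19 (34 mm thick). Raise 120 mm to pass over rack and neighbours.
- cradle: Fixed grey metal cradle, 160(x) x 84(y) mm, open above. Origin: centre of its underside. Floor z 10; taller end wall (gap side): inner face x -60, top z 82; far wall, where the block must sit: inner face x +60, top z 72; both 14 thick. Low side rails, inner faces y +-32, top z 25. Gap between the x -60 wall and the block: 21 to 26 mm wide at first, 30 once the block is at the far wall.
- gap (a point): Mouth of the gap at block-top height (12 mm below the taller wall's top), 15 mm from that wall; axes as the cradle's. Put the wedge's x and y axes along this x and y: flat face (-x) to the wall. Driven tight, the grip's centre is about 38 mm above this point (tip 55 below), up to 6 mm lower if pressed hard. 15 to 20 N down on the grip drives it tight; sliding the block takes 1 to 2 N.
- block: Light grey block 90(x) x 60(y) x 60(z) mm, about 0.45 kg, with an ivory half-sunk bone model rising 10 mm above its top; loose in the cradle, axes as the cradle's. Origin: centre of its underside. In the cradle's frame its x is +15 mm when it touches the far wall; it starts 4 to 9 mm short of that.
Not all that is in view belongs to the job. Of the things like the wedge, leave any that is blue or yellow; of the rest the larger one is meant.

How it is judged:
By the outcome, as a careful person would: the job done as asked, in the order asked, and still so for the second after the job is handed in, with the robot touching nothing.
It also fails if it takes over 40 s, if anything falls off the work surface, if the arm or the gripper's body presses on something with over 40 N, if the wrist force passes 120 N, or if a joint passes its speed limit or range.

## Working session

There is one attempt and no reset: what is moved stays moved. The work goes in short steps, Python scripts to look and compute and a shell command to move; the robot and the scene stay as the last step left them, time stands still between calls to the robot, and variables do not carry over. Pictures are saved under pics/ and viewed, about 8 in all and at most 12, crops included, and the job is handed in when it is done.

```bash
mkdir -p pics; ls; cat > h.py <<'E'
import numpy as np, cv2
from cell import bot, vision, trace, place_of
def ray(cam,px):
    m=vision.camera_model(cam);K=np.array(m["camera_matrix"],float);D=np.array(m["D"],float);V=np.array(m["view"],float)
    u=cv2.undistortPoints(np.array([[px]],float),K,D)[0,0]
    d=V[:3,:3].T@np.array([u[0],-u[1],-1.]); o=-V[:3,:3].T@V[:3,3]
    return o,d/np.linalg.norm(d)
def atz(cam,px,z):
    o,d=ray(cam,px); return o+d*(z-o[2])/d[2]
def tri(p1,p2):
    A=[];b=[]
    for c,p in p1,p2:
        o,d=ray(c,p);P=np.eye(3)-np.outer(d,d);A.append(P);b.append(P@o)
    return np.linalg.solve(sum(A),sum(b))
def proj(cam,X):
    m=vision.camera_model(cam);K=np.array(m["camera_matrix"],float);D=np.array(m["D"],float);V=np.array(m["view"],float)
    X=np.atleast_2d(X);c=X@V[:3,:3].T+V[:3,3]; c=c*[1,-1,-1]
    return cv2.projectPoints(c,np.zeros(3),np.zeros(3),K,D)[0][:,0]
E
python3 - <<'E'
from h import *
ims=[]
for c in("side","top"):
    im=vision.capture(c);cv2.imwrite(f"pics/{c}0.png",im[...,::-1]);
    m=vision.camera_model(c);V=np.array(m["view"]);print(c,(-V[:3,:3].T@V[:3,3]).round(3),V[:3,:3].round(2).tolist(),m["camera_matrix"])
    for q in("wedge","cradle","gap","block"):
        print(q,[(np.round(r["centre"],1).tolist(),round(r["conf"],2)) for r in place_of(c,q)],[(np.round(r["box"]).tolist(),round(r["conf"],2)) for r in trace(c,q)])
print(bot.get_state())
E
```

```text
pics
side [ 0.289 -0.479  0.539] [[0.91, -0.42, -0.02], [0.27, 0.54, 0.8], [-0.33, -0.73, 0.6]] [[403.82371524   0.         278.09134738]
 [  0.         403.82371524 209.05121028]
 [  0.           0.           1.        ]]
wedge [([303.8, 179.5], 0.82), ([165.7, 214.2], 0.81), ([251.3, 179.9], 0.58)] [([184.0, 225.0, 216.0, 248.0], 0.83), ([157.0, 200.0, 178.0, 220.0], 0.74), ([239.0, 167.0, 267.0, 204.0], 0.7), ([294.0, 170.0, 331.0, 217.0], 0.62)]
cradle [([337.7, 326.7], 0.84)] [([298.0, 255.0, 395.0, 383.0], 0.72)]
gap [([330.4, 277.6], 0.6)] [([298.0, 255.0, 391.0, 377.0], 0.91)]
block [([343.7, 328.8], 0.87)] [([315.0, 278.0, 378.0, 347.0], 0.74)]
top [0.434 0.067 1.291] [[-0.03, -1.0, 0.0], [1.0, -0.03, 0.05], [-0.05, 0.0, 1.0]] [[541.73551157   0.         280.66762745]
 [  0.         541.73551157 208.33118588]
 [  0.           0.           1.        ]]
wedge [([214.1, 140.0], 0.85), ([200.7, 271.6], 0.83), ([239.5, 196.3], 0.68), ([247.8, 263.2], 0.56)] [([205.0, 125.0, 255.0, 154.0], 0.87), ([174.0, 257.0, 210.0, 278.0], 0.77), ([231.0, 240.0, 259.0, 268.0], 0.76), ([233.0, 
[... 181 characters left out ...]
, 186.2], 0.8)] [([358.0, 172.0, 396.0, 201.0], 0.69)]
{'time_s': 0.9, 'joint_pos': array([ 1.04401849e+00,  2.75882481e-01,  1.50487801e+00,  3.28203305e-05,
        1.36067254e+00, -1.20964401e-01]), 'qvel': array([ 0.00110577,  0.00096424,  0.00051333,  0.00078142, -0.00054822,
        0.00138016]), 'effort': array([ 1.46893639e-03, -4.04451871e+01, -2.37502438e+01,  7.02483952e-02,
        2.47404585e-02,  1.23734111e-05]), 'tool_pos': array([0.22699446, 0.52836074, 0.2055118 ]), 'tcp_rot': array([-1.37418556, -0.90537756,  0.90516587]), 'force': array([ 0.27608646, -0.9094987 , -0.63522641]), 'torque': array([ 0.0246079 , -0.02380583,  0.03727672]), 'gripper_width': 0.09399755621548092}
```

View pics/top0.png

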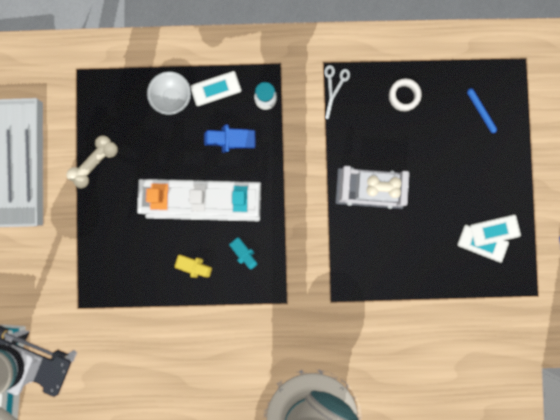

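View pics/side0.png

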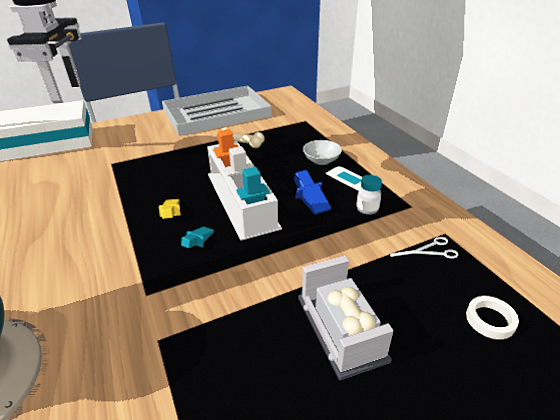

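```bash
python3 - <<'E'
from h import *
s=cv2.imread("pics/side0.png");t=cv2.imread("pics/top0.png")
a=cv2.resize(s[130:245,180:290],None,fx=5,fy=5,interpolation=cv2.INTER_CUBIC)[:575,:550]
b=cv2.resize(t[170:230,130:270],None,fx=5,fy=5,interpolation=cv2.INTER_CUBIC)
cv2.imwrite("pics/c1.png",cv2.resize(np.vstack([cv2.resize(s[150:230,200:290],(720,640)),cv2.resize(b,(720,309))]),None,fx=.62,fy=.62))
# rack corners at z=.08: white rack top; wedge grip
hsv=cv2.cvtColor(t,cv2.COLOR_BGR2HSV)
def rect(mask):
    cs,_=cv2.findContours(mask,cv2.RETR_EXTERNAL,cv2.CHAIN_APPROX_NONE);c=max(cs,key=cv2.contourArea);return cv2.minAreaRect(c)
for q in("wedge","cradle","block"):
    vision.capture("top")
    for r in trace("top",q):
        m=r["region"].astype(np.uint8);print(q,np.round(r["box"]),round(r["conf"],2),np.round(rect(m)[0],1),np.round(rect(m)[1],1),round(rect(m)[2],1))
print("wedge",tri(("top",[239.5,196.3]),("side",[251.3,179.9])))
print("cradle",tri(("top",[370.6,187.8]),("side",[337.7,326.7])),atz("top",[370.6,187.8],0),atz("side",[337.7,326.7],0))
print("gap",tri(("top",[353.2,182.1]),("side",[330.4,277.6])),atz("top",[353.2,182.1],.07),atz("side",[330.4,277.6],.07))
print("block",tri(("top",[372.2,186.2]),("side",[343.7,328.8])),atz("top",[372.2,186.2],.01),atz("side",[343.7,328.8],.01))
E
```

```text
wedge [175. 256. 211. 278.] 0.93 [192.4 266.9] [35.9 18.1] 8.5
wedge [231. 242. 258. 267.] 0.69 [243.3 253.7] [31.1 15.5] 40.2
wedge [229. 186. 250. 216.] 0.65 [239.  198.5] [27. 16.] 90.0
wedge [206. 128. 257. 153.] 0.62 [229.  137.3] [25.6 49.5] 79.9
cradle [335. 169. 410. 206.] 0.92 [371.7 187.3] [71.2 37.3] 4.2
block [356. 171. 396. 200.] 0.57 [378.  186.5] [45.3 29.1] 4.8
wedge [0.51798922 0.15106174 0.10767952]
cradle [ 0.53730427 -0.15409114  0.00262937] [ 0.54102443 -0.15629695  0.        ] [ 0.53478662 -0.15118798  0.        ]
gap [ 0.54755673 -0.1050694   0.06265969] [ 0.54917881 -0.10517855  0.07      ] [ 0.54113763 -0.11003429  0.07      ]
block [ 5.43044047e-01 -1.59368665e-01  3.09758108e-05] [ 0.54391375 -0.15851189  0.01      ] [ 0.53654737 -0.16461393  0.01      ]
```

View pics/c1.png

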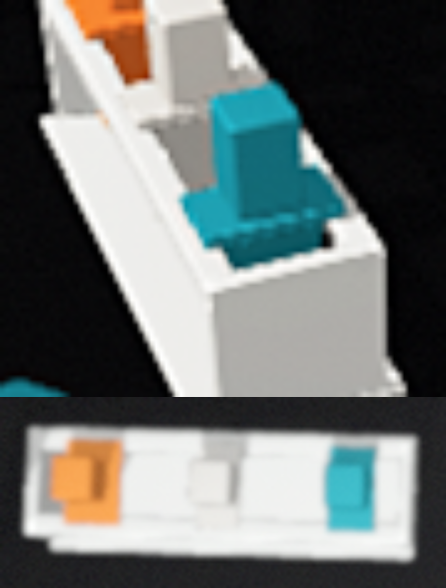

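```bash
cat > fit.py <<'E'
from h import *
from scipy.optimize import minimize
def box(x0,x1,y0,y1,z0,z1): return np.array([[x,y,z] for x in(x0,x1) for y in(y0,y1) for z in(z0,z1)])/1e3
PARTS=[box(-14,14,-15,15,-22,22),box(-15,19,-30,30,-28,-22)]
TAPER=np.array([[x,y,z] for y in(-20,20) for x,z in((-15,-28),(19,-28),(-7,-93),(-15,-93))])/1e3
def T(P,p):
    c,s=np.cos(p[3]),np.sin(p[3]);return P@np.array([[c,-s,0],[s,c,0],[0,0,1]]).T+p[:3]
def sil(cam,p,parts,S=6):
    m=np.zeros((420*S,560*S),np.uint8)
    for P in parts:
        q=(proj(cam,T(P,p))+.5)*S
        cv2.fillConvexPoly(m,cv2.convexHull(q.astype(np.float32)).astype(np.int32),255)
    return cv2.resize(m,(560,420),interpolation=cv2.INTER_AREA)/255.
def teal(im,box):
    f=im.astype(float);h=cv2.cvtColor(im,cv2.COLOR_RGB2HSV)
    m=((h[...,0]>84)&(h[...,0]<100)&(h[...,1]>110)&(h[...,2]>45)).astype(float)
    o=np.zeros_like(m);l,t,r,b=box;o[t:b,l:r]=m[t:b,l:r];return o
E
python3 - <<'E'
from fit import *
t=cv2.imread("pics/top0.png")[...,::-1].copy();s=cv2.imread("pics/side0.png")[...,::-1].copy()
mt=teal(t,(225,180,256,222));ms=teal(s,(230,160,280,212));print(mt.sum(),ms.sum())
out=[]
for yaw in(-np.pi/2,np.pi/2):
    def pp(v): return np.array([v[0]/1e3,v[1]/1e3,.108,yaw+v[2]/50])
    def cost(v):
        a=sil("top",pp(v),PARTS); 
        b=np.roll(sil("side",pp(v),PARTS),(0,0)); cam=np.array([v[3],v[4]])
        M=np.float32([[1,0,v[3]],[0,1,v[4]]]);b=cv2.warpAffine(b,M,(560,420))
        return np.abs(a-mt).sum()+.5*np.abs(b-ms).sum()+.3*(v[3]**2+v[4]**2)
    r=min((minimize(cost,[518,151+d,0,0,0],method="Nelder-Mead",options=dict(maxfev=500,initial_simplex=[[518,151+d,0,0,0],[524,151+d,0,0,0],[518,157+d,0,0,0],[518,151+d,4,0,0],[518,151+d,0,2,0],[518,151+d,0,0,2]])) for d in(-3,3)),key=lambda r:r.fun)
    print(yaw,r.fun,r.x.round(2));p=pp(r.x)
    for cam,im,(l,tt,w,h) in(("top",t,(222,178,40,45)),("side",s,(228,160,54,60))):
        k=7;c=cv2.resize(im[tt:tt+h,l:l+w],None,fx=k,fy=k,interpolation=cv2.INTER_CUBIC)
        for P in PARTS:
            q=((proj(cam,T(P,p))+(r.x[3:5] if cam=="side" else 0)-[l,tt]+.5)*k).astype(int)
            for i in range(8):
                for b in(1,2,4):
                    if not i&b: cv2.line(c,tuple(map(int,q[i])),tuple(map(int,q[i|b])),(255,255,0) ,1)
        out.append(cv2.copyMakeBorder(c,0,420-c.shape[0],0,380-c.shape[1],cv2.BORDER_CONSTANT))
o=np.vstack([np.hstack(out[:2]),np.hstack(out[2:])]);cv2.imwrite("pics/f.png",cv2.resize(o,None,fx=.71,fy=.71,interpolation=cv2.INTER_AREA)[...,::-1])
E
```

```text
331.0 745.0
-1.5707963267948966 177.0610437236981 [518.87 152.91  -0.52  -0.92   2.05]Traceback (most recent call last):
  File "<stdin>", line 12, in <module>
  File "<stdin>", line 12, in <genexpr>
    res = _minimize_neldermead(fun, x0, args, callback, bounds=bounds,
                               **options)
    fxe = func(xe)
    fx = function(np.copy(x), *(wrapper_args + args))
  File "<stdin>", line 9, in cost
  File "fit.py", line 11, in sil
    q=(proj(cam,T(P,p))+.5)*S
       ~~~~^^^^^^^^^^^^
  File "h.py", line 16, in proj
    m=vision.camera_model(cam);K=np.array(m["camera_matrix"],float);D=np.array(m["D"],float);V=np.array(m["view"],float)
ValueError: time passes only in moves, steps and waits
```

```bash
cat >> h.py <<'E'
import functools,json,os
if not os.path.exists("cams.json"):
    json.dump({c:{k:np.array(v).tolist() for k,v in vision.camera_model(c).items() if k in("camera_matrix","D","view")} for c in("side","top")},open("cams.json","w"))
class _V:
    _c=json.load(open("cams.json"))
    def camera_model(self,c): return self._c[c]
    def capture(self,c): return _v.capture(c)
_v=vision; vision=_V()
E
cat > cmp.py <<'E'
from fit import *
t=cv2.imread("pics/top0.png")[...,::-1].copy();s=cv2.imread("pics/side0.png")[...,::-1].copy()
mt=teal(t,(225,180,256,222));ms=teal(s,(230,160,280,212))
out=[]
for yaw in(-np.pi/2,np.pi/2):
    def pp(v): return np.array([v[0]/1e3,v[1]/1e3,.108,yaw+v[2]/50])
    def cost(v):
        a=sil("top",pp(v),PARTS);b=sil("side",pp(v),PARTS+[TAPER[[0,1,4,5]]-0,np.vstack([TAPER[[0,1,4,5]],TAPER[[0,1,4,5]]-[0,0,.008]])])
        b=cv2.warpAffine(b,np.float32([[1,0,v[3]],[0,1,v[4]]]),(560,420))
        a=cv2.warpAffine(a,np.float32([[1,0,v[5]],[0,1,0]]),(560,420))
        return np.abs(a-mt).sum()+.5*np.abs(b-ms)[:200].sum()+.3*(v[3]**2+v[4]**2+v[5]**2)
    x0=np.array([518,151,0,0,0,0.])
    r=min((minimize(cost,x0+[0,d,0,0,0,0],method="Nelder-Mead",options=dict(maxfev=400,initial_simplex=np.vstack([x0,x0+np.diag([6,6,4,2,2,1])])+[0,d,0,0,0,0])) for d in(-3,3)),key=lambda r:r.fun)
    print(yaw,r.fun,r.x.round(2));p=pp(r.x)
    for cam,im,(l,tt,w,h) in(("top",t,(222,178,40,45)),("side",s,(228,160,54,60))):
        k=7;c=cv2.resize(im[tt:tt+h,l:l+w],None,fx=k,fy=k,interpolation=cv2.INTER_CUBIC)
        for P in PARTS:
            q=((proj(cam,T(P,p))+(r.x[3:5] if cam=="side" else [r.x[5],0])-[l,tt]+.5)*k).astype(int)
            for i in range(8):
                for b in(1,2,4):
                    if not i&b: cv2.line(c,tuple(map(int,q[i])),tuple(map(int,q[i|b])),(255,255,0) ,1)
        out.append(cv2.copyMakeBorder(c,0,420-c.shape[0],0,380-c.shape[1],cv2.BORDER_CONSTANT))
o=np.vstack([np.hstack(out[:2]),np.hstack(out[2:])]);cv2.imwrite("pics/f.png",cv2.resize(o,None,fx=.71,fy=.71,interpolation=cv2.INTER_AREA)[...,::-1])
E
python3 cmp.py
```

```text
-1.5707963267948966 140.85546238842977 [ 5.1713e+02  1.5391e+02 -2.6900e+00 -4.0000e-02  1.6700e+00  3.3000e-01]
1.5707963267948966 119.44732760562415 [ 5.1617e+02  1.5075e+02 -2.0400e+00 -9.0000e-02  9.9000e-01  3.9000e-01]
```

View pics/f.png

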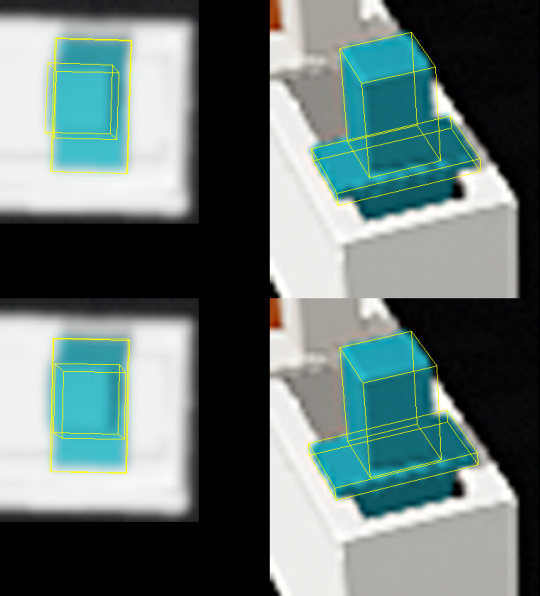

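```bash
cat > cr.py <<'E'
from fit import *
from scipy.spatial.transform import Rotation as R
CR=[box(-80,80,-42,42,0,10),box(-74,-60,-42,42,0,82),box(60,74,-42,42,0,72),box(-74,74,-36,-32,0,25)]
t=cv2.imread("pics/top0.png")[...,::-1].copy();s=cv2.imread("pics/side0.png")[...,::-1].copy()
def bright(im,b,th):
    g=im.max(2)>th;o=np.zeros(g.shape);l,tt,r,bb=b;o[tt:bb,l:r]=g[tt:bb,l:r];return o
mt=bright(t,(330,160,420,215),60)
c,_=cv2.findContours(mt.astype(np.uint8),0,1);print(cv2.minAreaRect(max(c,key=cv2.contourArea)),mt.sum())
e0=[box(-80,80,-42,42,0,0.001),box(-74,-60,-42,42,0,82),box(60,74,-42,42,0,72)]
for nm,E in(("base160",e0),):
    f=lambda v:np.abs(sil("top",[v[0]/1e3,v[1]/1e3,0,np.radians(v[2])],E)-mt).sum()
    x0=np.array([538,-155,-95.])
    r=minimize(f,x0,method="Nelder-Mead",options=dict(maxfev=250,initial_simplex=np.vstack([x0,x0+np.diag([5,5,4])])))
    print(nm,r.fun,r.x)
p=[r.x[0]/1e3,r.x[1]/1e3,0,np.radians(r.x[2])]
out=[]
for cam,im,(l,tt,w,h) in(("top",t,(328,155,90,60)),("side",s,(288,245,115,140))):
    k=4;cc=cv2.resize(im[tt:tt+h,l:l+w],None,fx=k,fy=k,interpolation=cv2.INTER_CUBIC)
    for P in e0+[box(-30+0,60,-30,30,10,70)]:
        q=((proj(cam,T(P,p))-[l,tt]+.5)*k).astype(int)
        for i in range(8):
            for b in(1,2,4):
                if not i&b: cv2.line(cc,tuple(map(int,q[i])),tuple(map(int,q[i|b])),(255,255,0),1)
    out.append(cv2.copyMakeBorder(cc,0,560-cc.shape[0],0,0,cv2.BORDER_CONSTANT))
cv2.imwrite("pics/cr.png",cv2.resize(np.hstack(out),None,fx=.9,fy=.9)[...,::-1])
S=bot.get_state();M=R.from_rotvec(S["tcp_rot"]).as_matrix();print(M.round(3),np.degrees(np.arctan2(M[1,0],M[0,0])))
E
python3 cr.py
```

```text
((372.3809814453125, 187.25357055664062), (73.39387512207031, 41.034751892089844), 4.289153575897217) 2792.0
base160 216.09019607843138 [ 539.0744737 -155.3577974  -95.6195833]
[[ 0.395  0.    -0.919]
 [ 0.919  0.     0.395]
 [ 0.    -1.    -0.   ]] 66.7492123402545
```

View pics/cr.png

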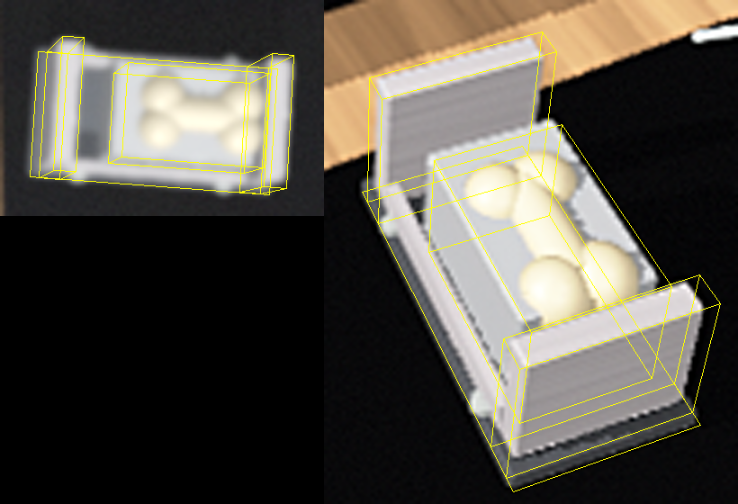

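```bash
python3 - <<'E'
from h import *
f=lambda x,y:[(x-324)/3.6+288-.5,y/3.6+245-.5]
g=lambda x,y:[x/3.6+328-.5,y/3.6+155-.5]
P={}
for n,a,z in(("farOL",(520,365),.072),("farOR",(702,308),.072),("farIL",(505,338),.072),("farIR",(688,284),.072),("tallIL",(388,97),.082),("tallIR",(537,50),.082)):
    P[n]=atz("side",f(*a),z);print(n,(P[n]*1e3).round(1))
for n,a,z in(("tallOuterTop",(62,38),.082),("tallInnerTop",(83,38),.082),("farOuterTop",(293,56),.072),("farOuterBot",(288,187),.072)):
    P[n]=atz("top",g(*a),z);print(n,(P[n]*1e3).round(1))
# top-view brightness profiles for wall extents
t=cv2.imread("pics/top0.png").max(2)
print("tall col 347",t[160:212,347].tolist());print("far col 406",t[160:215,406].tolist());print("far col 408",t[160:215,408].tolist());print("row 187",t[187,330:416].tolist());print("row 180",t[180,330:416].tolist())
E
```

```text
farOL [ 491.  -223.2   72. ]
farOR [ 566.2 -231.7   72. ]
farIL [ 492.2 -211.    72. ]
farIR [ 568.2 -220.6   72. ]
tallIL [506.3 -91.3  82. ]
tallIR [579.6 -94.8  82. ]
tallOuterTop [586.9 -85.7  82. ]
tallInnerTop [586.6 -98.8  82. ]
farOuterTop [ 573.2 -232.3   72. ]
farOuterBot [ 490.7 -226.    72. ]
tall col 347 [31, 30, 33, 36, 46, 94, 166, 208, 221, 222, 223, 223, 224, 224, 224, 224, 224, 223, 223, 224, 225, 225, 225, 224, 224, 225, 226, 226, 225, 223, 221, 218, 218, 218, 216, 215, 215, 215, 215, 216, 218, 215, 201, 181, 150, 100, 55, 38, 43, 39, 38, 38]
far col 406 [34, 35, 35, 33, 32, 35, 32, 32, 34, 47, 87, 158, 204, 219, 220, 221, 221, 221, 221, 221, 221, 220, 221, 220, 221, 221, 223, 220, 216, 213, 212, 211, 208, 208, 207, 207, 205, 204, 204, 203, 203, 204, 200, 188, 164, 117, 64, 39, 36, 38, 37, 36, 37, 38, 37]
far col 408 [35, 37, 33, 34, 36, 36, 35, 37, 37, 39, 61, 109, 153, 173, 176, 177, 173, 166, 161, 158, 156, 153, 152, 149, 149, 152, 156, 149, 133, 121, 120, 112, 100, 93, 90, 85, 84, 78, 76, 74, 74, 72, 71, 63, 53, 42, 36, 37, 36, 38, 35, 40, 39, 38, 38]
row 187 [39, 39, 39, 38, 38, 46, 77, 111, 128, 133, 136, 141, 169, 206, 221, 226, 226, 226, 216, 184, 147, 134, 133, 132, 132, 132, 134, 138, 154, 189, 215, 223, 224, 225, 224, 220, 209, 198, 197, 204, 212, 219, 224, 228, 234, 241, 250, 255, 255, 255, 255, 255, 255, 255, 255, 255, 255, 255, 255, 254, 253, 251, 249, 245, 243, 239, 236, 234, 227, 209, 178, 174, 205, 220, 224, 224, 220, 203, 149, 72, 40, 35, 36, 38, 37, 38]
row 180 [34, 35, 36, 41, 37, 37, 57, 90, 116, 128, 132, 137, 151, 183, 212, 223, 225, 225, 216, 188, 154, 136, 132, 132, 130, 131, 133, 135, 139, 169, 205, 221, 225, 224, 224, 223, 214, 209, 212, 220, 228, 235, 240, 243, 243, 241, 236, 225, 210, 195, 192, 199, 206, 207, 205, 209, 212, 209, 201, 194, 194, 199, 207, 215, 221, 223, 224, 222, 216, 203, 179, 167, 190, 216, 223, 224, 221, 205, 156, 82, 45, 37, 40, 39, 33, 35]
```

```bash
cat > go.py <<'E'
import sys,numpy as np
from cell import bot
from scipy.spatial.transform import Rotation as R
x,y,z,yaw=map(float,sys.argv[1:5]);S=bot.get_state();M=R.from_rotvec(S["tcp_rot"]).as_matrix()
c,s=np.cos(np.radians(yaw)),np.sin(np.radians(yaw));G=np.array([[c,0,-s],[s,0,c],[0,-1,0]])
print("t",S["time_s"],"shift",(M.T@(np.array([x,y,z])-S["tool_pos"])/.04).round(2),"turn",(np.degrees(R.from_matrix(M.T@G).as_rotvec())/8).round(2),"F",S["force"].round(1),"w",round(S["gripper_width"],4),"q6",S["joint_pos"][5].round(2))
E
python3 -m jog '[{"wy":-0.9,"gripper":0.65},{"wy":-0.9},{"wy":-0.82},{"tx":-0.83,"tz":-0.69},{"tx":-0.83,"tz":-0.69},{"tx":-0.83,"tz":-0.69},{"tx":-0.83,"tz":-0.69},{"tx":-0.83,"tz":-0.69},{"tx":-0.83,"tz":-0.69},{"tx":-0.83,"tz":-0.69},{"tx":-0.83,"tz":-0.69},{"tx":-0.83,"tz":-0.69},{"tx":-0.83,"tz":-0.69},{"tx":-0.83,"tz":-0.69},{}]'; python3 go.py .517 .151 .205 87.7
```

```text
t 1.2 shift [-5.810e+00  1.000e-02 -1.038e+01] turn [ 0.   -2.62  0.  ] F [-0.8 -0.5  0.4] w 0.0939 q6 -0.12validation failed for argument at $[0]...
```

```bash
python3 -m jog '[{"wx":0,"wy":-0.9,"wz":0,"tx":0,"ty":0,"tz":0,"gripper":0.65}]'; python3 -m jog --help | head -20
```

```text
time_s: 1.3
tool_pos: [0.227, 0.5284, 0.2055]
tcp_rot: [-1.327, -1.003, 1.003]
force: [0.2, -0.7, -0.4]
gripper_width: 0.0889invalid input: not JSON, or not a number
```

```bash
python3 -m jog '[{"wy":-0.9,"gripper":0.65},{"wy":-0.82,"gripper":0.65}]' || python3 -m jog '[{"wx":0,"wy":-0.9,"wz":0,"tx":0,"ty":0,"tz":0,"gripper":0.65},{"wx":0,"wy":-0.82,"wz":0,"tx":0,"ty":0,"tz":0,"gripper":0.65}]'; python3 go.py .517 .151 .205 87.7
```

```text
time_s: 1.5
tool_pos: [0.227, 0.5284, 0.2055]
tcp_rot: [-1.222, -1.19, 1.19]
force: [-0.5, -0.0, 0.1]
gripper_width: 0.0733
t 1.5 shift [-9.24  0.01 -7.5 ] turn [-0.   0.1  0. ] F [-0.5 -0.   0.1] w 0.0733 q6 -0.5validation failed for argument at $[0]...
```

All keys are needed in each row.

```bash
python3 -m jog '[{"wx":0,"wy":0.1,"wz":0,"tx":-0.84,"ty":0,"tz":-0.68,"gripper":0.65},{"wx":0,"wy":0,"wz":0,"tx":-0.84,"ty":0,"tz":-0.68,"gripper":0.65},{"wx":0,"wy":0,"wz":0,"tx":-0.84,"ty":0,"tz":-0.68,"gripper":0.65},{"wx":0,"wy":0,"wz":0,"tx":-0.84,"ty":0,"tz":-0.68,"gripper":0.65},{"wx":0,"wy":0,"wz":0,"tx":-0.84,"ty":0,"tz":-0.68,"gripper":0.65},{"wx":0,"wy":0,"wz":0,"tx":-0.84,"ty":0,"tz":-0.68,"gripper":0.65},{"wx":0,"wy":0,"wz":0,"tx":-0.84,"ty":0,"tz":-0.68,"gripper":0.65},{"wx":0,"wy":0,"wz":0,"tx":-0.84,"ty":0,"tz":-0.68,"gripper":0.65},{"wx":0,"wy":0,"wz":0,"tx":-0.84,"ty":0,"tz":-0.68,"gripper":0.65},{"wx":0,"wy":0,"wz":0,"tx":-0.84,"ty":0,"tz":-0.68,"gripper":0.65},{"wx":0,"wy":0,"wz":0,"tx":-0.84,"ty":0,"tz":-0.68,"gripper":0.65},{"wx":0,"wy":0,"wz":0,"tx":0,"ty":0,"tz":0,"gripper":0.65}]'; python3 go.py .517 .151 .096 87.7
```

```text
time_s: 2.7
tool_pos: [0.5248, 0.1364, 0.2053]
tcp_rot: [-1.226, -1.191, 1.179]
force: [-1.1, 0.5, -0.4]
gripper_width: 0.0613
t 2.7 shift [0.35 2.73 0.23] turn [0.04 0.05 0.03] F [-1.1  0.5 -0.4] w 0.0613 q6 -1.41
```

```bash
python3 -m jog '[{"wx":0.04,"wy":0.05,"wz":0.03,"tx":0.35,"ty":0,"tz":0.23,"gripper":0.65},{"wx":0,"wy":0,"wz":0,"tx":0,"ty":0.9,"tz":0,"gripper":0.65},{"wx":0,"wy":0,"wz":0,"tx":0,"ty":0.8,"tz":0,"gripper":0.65},{"wx":0,"wy":0,"wz":0,"tx":0,"ty":0,"tz":0,"gripper":0.65}]'; python3 go.py .517 .151 .096 87.7; python3 - <<'E'
from h import *
a=cv2.resize(vision.capture("side")[90:240,180:330],None,fx=3.5,fy=3.5,interpolation=cv2.INTER_CUBIC)
b=cv2.resize(vision.capture("top")[160:240,200:280],None,fx=3.3,fy=3.3,interpolation=cv2.INTER_CUBIC)
b=cv2.copyMakeBorder(b,0,a.shape[0]-b.shape[0],0,0,0)
cv2.imwrite("pics/g1.png",np.hstack([a,b])[...,::-1])
E
```

```text
time_s: 3.1
tool_pos: [0.5167, 0.1515, 0.137]
tcp_rot: [-1.231, -1.179, 1.173]
force: [-1.0, 0.5, 0.2]
gripper_width: 0.0613
t 3.1 shift [-0.01  1.02 -0.  ] turn [ 0.02 -0.03  0.02] F [-1.   0.5  0.2] w 0.0613 q6 -1.37
```

View pics/g1.png

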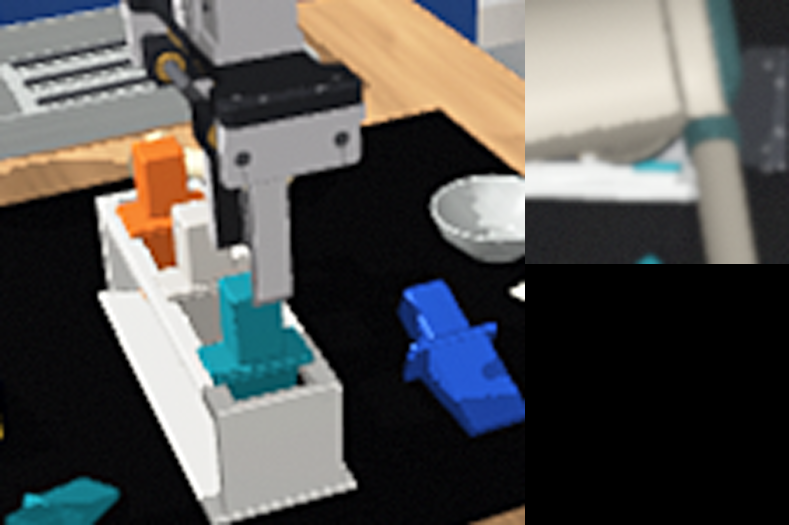

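```bash
python3 - <<'E'
from h import *
for X in([.517,.1205,.137],[.517,.108,.137],[.517,.137,.13],[.517,.151,.13]): print(X,((proj("side",X)[0]-[180,90])*3.5).round(0))
E
```

```text
[0.517, 0.1205, 0.137] [271. 296.]
[0.517, 0.108, 0.137] [281. 308.]
[0.517, 0.137, 0.13] [260. 293.]
[0.517, 0.151, 0.13] [251. 280.]
```

```bash
python3 -m jog '[{"wx":0.02,"wy":0,"wz":0.02,"tx":0,"ty":0.6,"tz":0,"gripper":0.65},{"wx":0,"wy":0,"wz":0,"tx":0,"ty":0.4,"tz":0,"gripper":0.65},{"wx":0,"wy":0,"wz":0,"tx":0,"ty":0.02,"tz":0,"gripper":0.2},{"wx":0,"wy":0,"wz":0,"tx":0,"ty":0,"tz":0,"gripper":0},{"wx":0,"wy":0,"wz":0,"tx":0,"ty":0,"tz":0,"gripper":0},{"wx":0,"wy":0,"wz":0,"tx":0,"ty":0,"tz":0,"gripper":0},{"wx":0,"wy":0,"wz":0,"tx":0,"ty":0,"tz":0,"gripper":0}]'; python3 go.py .517 .151 .096 87.7
```

```text
time_s: 3.9
tool_pos: [0.5279, 0.1548, 0.111]
tcp_rot: [-1.246, -1.2, 1.161]
force: [0.0, 0.5, -1.5]
gripper_width: 0.028
t 3.9 shift [-0.11  0.37  0.28] turn [ 0.2  -0.02  0.04] F [ 0.   0.5 -1.5] w 0.028 q6 -1.37
```

```bash
python3 -m jog '[{"wx":0,"wy":0,"wz":0,"tx":0,"ty":0,"tz":0,"gripper":0.3},{"wx":0,"wy":0,"wz":0,"tx":0,"ty":0,"tz":0,"gripper":0.6},{"wx":0,"wy":0,"wz":0,"tx":0,"ty":0,"tz":0,"gripper":0.6}]'; python3 go.py .517 .151 .096 87.7
```

```text
time_s: 4.2
tool_pos: [0.5282, 0.1549, 0.1119]
tcp_rot: [-1.247, -1.201, 1.16]
force: [0.2, 0.4, -0.1]
gripper_width: 0.041
t 4.2 shift [-0.11  0.39  0.29] turn [ 0.21 -0.02  0.04] F [ 0.2  0.4 -0.1] w 0.041 q6 -1.37
```

```bash
python3 -m jog '[{"wx":0.2,"wy":0,"wz":0,"tx":-0.1,"ty":0.1,"tz":0.28,"gripper":0.6}]'; python3 go.py .517 .151 .096 87.7
```

```text
time_s: 4.3
tool_pos: [0.5175, 0.1517, 0.108]
tcp_rot: [-1.226, -1.182, 1.173]
force: [0.1, 0.5, 0.2]
gripper_width: 0.049
t 4.3 shift [-0.02  0.3   0.01] turn [ 0.01 -0.02  0.04] F [0.1 0.5 0.2] w 0.049 q6 -1.38
```

```bash
python3 -m jog '[{"wx":0,"wy":0,"wz":0,"tx":0,"ty":0.3,"tz":0,"gripper":0.6}]'; python3 go.py .517 .151 .096 87.7;python3 -m jog '[{"wx":0,"wy":0,"wz":0.04,"tx":0,"ty":0,"tz":0,"gripper":0.6}]'; python3 go.py .517 .151 .096 87.7
```

```text
time_s: 4.4
tool_pos: [0.5173, 0.1515, 0.0961]
tcp_rot: [-1.226, -1.182, 1.172]
force: [0.2, 0.1, -0.2]
gripper_width: 0.0548
t 4.4 shift [-0.01  0.    0.01] turn [ 0.01 -0.02  0.04] F [ 0.2  0.1 -0.2] w 0.0548 q6 -1.38
time_s: 4.5
tool_pos: [0.5156, 0.1509, 0.0941]
tcp_rot: [-1.228, -1.176, 1.179]
force: [-1.1, -0.5, 0.4]
gripper_width: 0.056
t 4.5 shift [ 0.   -0.05 -0.03] turn [-0.02 -0.02 -0.  ] F [-1.1 -0.5  0.4] w 0.056 q6 -1.37
```

```bash
python3 -m jog '[{"wx":0,"wy":0,"wz":0,"tx":0,"ty":-0.05,"tz":-0.03,"gripper":0.2},{"wx":0,"wy":0,"wz":0,"tx":0,"ty":0,"tz":0,"gripper":0}]'; python3 go.py .517 .151 .096 87.7
```

```text
time_s: 4.7
tool_pos: [0.5165, 0.1509, 0.0953]
tcp_rot: [-1.227, -1.174, 1.18]
force: [0.5, -0.3, 0.2]
gripper_width: 0.0439
t 4.7 shift [ 0.   -0.02 -0.01] turn [-0.03 -0.02 -0.01] F [ 0.5 -0.3  0.2] w 0.0439 q6 -1.37
```

```bash
for i in 1 ; do python3 -m jog '[{"wx":0,"wy":0,"wz":0,"tx":0,"ty":0,"tz":0,"gripper":0},{"wx":0,"wy":0,"wz":0,"tx":0,"ty":0,"tz":0,"gripper":0}]'; python3 go.py .517 .151 .096 87.7; done
```

```text
time_s: 4.9
tool_pos: [0.5169, 0.1511, 0.0955]
tcp_rot: [-1.227, -1.175, 1.179]
force: [0.7, 0.9, -0.8]
gripper_width: 0.0277
t 4.9 shift [-0.   -0.01 -0.  ] turn [-0.02 -0.02 -0.  ] F [ 0.7  0.9 -0.8] w 0.0277 q6 -1.37
```

```bash
python3 -m jog '[{"wx":0,"wy":0,"wz":0,"tx":0,"ty":0,"tz":0,"gripper":0},{"wx":0,"wy":0,"wz":0,"tx":0,"ty":-0.3,"tz":0,"gripper":0},{"wx":0,"wy":0,"wz":0,"tx":0,"ty":-0.6,"tz":0,"gripper":0}]'; python3 go.py .517 .151 .236 87.7
```

```text
time_s: 5.2
tool_pos: [0.5143, 0.1507, 0.1301]
tcp_rot: [-1.223, -1.169, 1.184]
force: [0.8, -1.2, -2.1]
gripper_width: 0.0274
t 5.2 shift [ 0.01 -2.65 -0.04] turn [-0.08 -0.02 -0.02] F [ 0.8 -1.2 -2.1] w 0.0274 q6 -1.37
```

```bash
python3 -m jog '[{"wx":-0.08,"wy":0,"wz":0,"tx":0,"ty":-0.8,"tz":-0.04,"gripper":0},{"wx":0,"wy":0,"wz":0,"tx":0,"ty":-0.8,"tz":0,"gripper":0},{"wx":0,"wy":0,"wz":0,"tx":0,"ty":-0.8,"tz":0,"gripper":0},{"wx":0,"wy":0,"wz":0,"tx":0,"ty":-0.3,"tz":0,"gripper":0},{"wx":0,"wy":0,"wz":0,"tx":0,"ty":0,"tz":0,"gripper":0}]'; python3 go.py .517 .151 .24 87.7; python3 - <<'E'
from h import *
a=cv2.resize(vision.capture("side")[60:220,180:340],None,fx=3.5,fy=3.5,interpolation=cv2.INTER_CUBIC)
cv2.imwrite("pics/g2.png",a[...,::-1])
E
```

```text
time_s: 5.7
tool_pos: [0.5175, 0.1509, 0.2495]
tcp_rot: [-1.237, -1.184, 1.174]
force: [0.3, -0.6, -1.0]
gripper_width: 0.0277
t 5.7 shift [0.   0.24 0.01] turn [ 0.07 -0.02 -0.01] F [ 0.3 -0.6 -1. ] w 0.0277 q6 -1.37
```

View pics/g2.png

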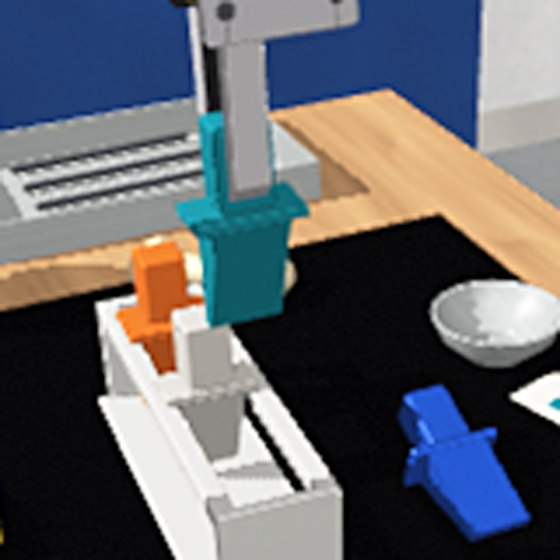

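```bash
cat > ori.py <<'E'
from fit import *
from cell import bot
im=vision.capture("side");tp=bot.get_state()["tool_pos"];m=teal(im,(225,80,275,160))
for yaw in(-92.3,87.7):
    def f(v):
        b=sil("side",np.r_[tp+np.array([v[0],v[1],12+v[2]])/1e3,np.radians(yaw)],PARTS[1:]+[TAPER]); return np.abs(b-m)[122:].sum()
    r=min((minimize(f,[a,b,0],method="Nelder-Mead",options=dict(maxfev=250,initial_simplex=np.array([[a,b,0],[a+3,b,0],[a,b+3,0],[a,b,3]]))) for a in(-3,3) for b in(-3,3)),key=lambda r:r.fun)
    print(yaw,r.fun,r.x.round(1))
E
python3 ori.py
```

```text
-92.3 38.89019607843137 [ 3.   4.6 -1.6]
87.7 60.898039215686275 [0.3 9.4 8.3]
```

```bash
cat >> ori.py <<'E'
out=[]
l,tt,w,h,k=225,85,48,72,8
for yaw,v in((None,0),(-92.3,(0,0,0)),(87.7,(0,0,0))):
    c=cv2.resize(im[tt:tt+h,l:l+w],None,fx=k,fy=k,interpolation=cv2.INTER_CUBIC)
    if yaw:
      p=np.r_[tp+np.array([v[0],v[1],12+v[2]])/1e3,np.radians(yaw)]
      q=((proj("side",T(TAPER,p))-[l,tt]+.5)*k).astype(int)
      for a,b in((0,1),(1,2),(2,3),(3,0)):
        for i,j in((a,b),(a+4,b+4),(a,a+4)): cv2.line(c,tuple(map(int,q[i])),tuple(map(int,q[j])),(255,255,0),1)
    out.append(c)
o=np.hstack(out);o=np.clip(o.astype(float)*1.6,0,255).astype(np.uint8);print(o.shape);cv2.imwrite("pics/g3.png",cv2.resize(o,None,fx=.69,fy=.69,interpolation=cv2.INTER_AREA)[...,::-1])
E
python3 ori.py
```

```text
-92.3 38.27843137254902 [ 2.8  5.7 -2.4]
87.7 66.65098039215687 [-1.3  4.1 10.6]
(576, 1152, 3)
```

View pics/g3.png

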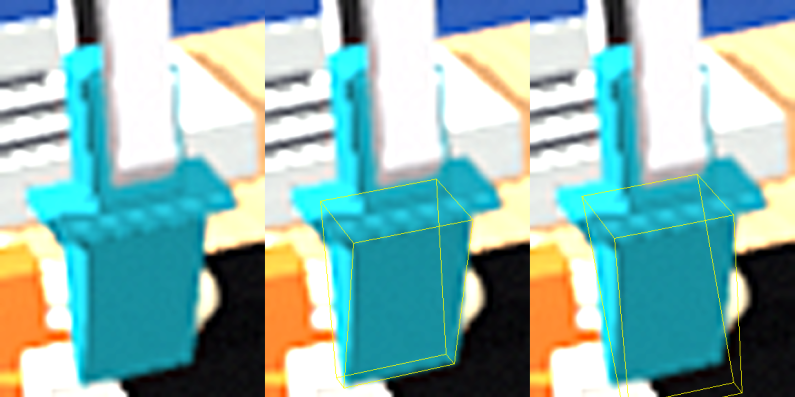

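```bash
python3 -m jog '[{"wx":0.07,"wy":0.42,"wz":0,"tx":-0.4,"ty":0,"tz":-0.08,"gripper":0},{"wx":0,"wy":0,"wz":0,"tx":-0.85,"ty":0,"tz":-0.17,"gripper":0},{"wx":0,"wy":0,"wz":0,"tx":-0.85,"ty":0,"tz":-0.17,"gripper":0},{"wx":0,"wy":0,"wz":0,"tx":-0.85,"ty":0,"tz":-0.17,"gripper":0},{"wx":0,"wy":0,"wz":0,"tx":-0.85,"ty":0,"tz":-0.17,"gripper":0},{"wx":0,"wy":0,"wz":0,"tx":-0.85,"ty":0,"tz":-0.17,"gripper":0},{"wx":0,"wy":0,"wz":0,"tx":-0.85,"ty":0,"tz":-0.17,"gripper":0},{"wx":0,"wy":0,"wz":0,"tx":-0.5,"ty":0,"tz":-0.1,"gripper":0},{"wx":0,"wy":0,"wz":0,"tx":-0.2,"ty":0,"tz":-0.05,"gripper":0}]'; python3 go.py .5425 -.109 .195 84.2
```

```text
time_s: 6.75
tool_pos: [0.5342, -0.1075, 0.2311]
tcp_rot: [-1.228, -1.112, 1.15]
force: [-0.1, 0.9, -1.3]
gripper_width: 0.0279
t 6.75 shift [-0.02  0.89 -0.24] turn [-0.24  0.01  0.  ] F [-0.1  0.9 -1.3] w 0.0279 q6 -1.79
```

```bash
python3 -m jog '[{"wx":-0.24,"wy":0,"wz":0,"tx":0,"ty":0.4,"tz":-0.24,"gripper":0},{"wx":0,"wy":0,"wz":0,"tx":0,"ty":0.4,"tz":0,"gripper":0},{"wx":0,"wy":0,"wz":0,"tx":0,"ty":0,"tz":0,"gripper":0}]'; python3 go.py .5425 -.109 .195 84.2
```

```text
time_s: 7.05
tool_pos: [0.542, -0.1084, 0.1946]
tcp_rot: [-1.25, -1.132, 1.134]
force: [-0.7, -0.0, -2.1]
gripper_width: 0.0279
t 7.05 shift [-0.01 -0.01 -0.01] turn [-0.04 -0.01  0.02] F [-0.7 -0.  -2.1] w 0.0279 q6 -1.79
```

```bash
python3 -m jog '[{"wx":-0.04,"wy":0,"wz":0.02,"tx":0,"ty":0.5,"tz":0,"gripper":0},{"wx":0,"wy":0,"wz":0,"tx":0,"ty":0,"tz":0,"gripper":0}]'; python3 go.py .5425 -.109 .174 84.2;  python3 - <<'E'
from h import *
s=vision.capture("side");t=vision.capture("top")
cv2.imwrite("pics/s2.png",s[...,::-1])
a=cv2.resize(s[190:390,285:405],None,fx=3,fy=3,interpolation=cv2.INTER_CUBIC)
b=cv2.resize(t[130:230,320:440],None,fx=3,fy=3,interpolation=cv2.INTER_CUBIC)
b=cv2.copyMakeBorder(b,0,a.shape[0]-b.shape[0],0,0,0)
cv2.imwrite("pics/g4.png",np.hstack([a,b])[...,::-1])
E
```

```text
time_s: 7.25
tool_pos: [0.5412, -0.1068, 0.1738]
tcp_rot: [-1.253, -1.134, 1.134]
force: [-0.3, 0.2, -1.1]
gripper_width: 0.0281
t 7.25 shift [-0.05 -0.01 -0.04] turn [-0.01  0.    0.01] F [-0.3  0.2 -1.1] w 0.0281 q6 -1.79
```

View pics/g4.png

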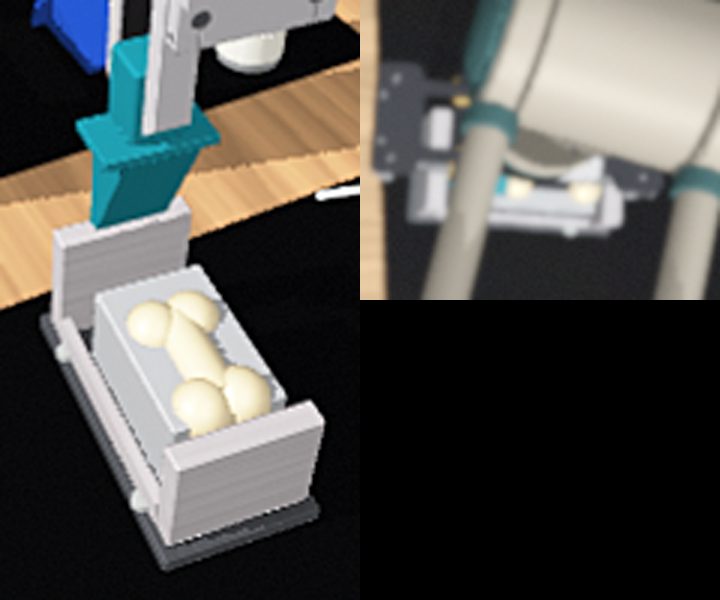

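```bash
python3 - <<'E'
from h import *
import math
g=lambda x,y:[x/3+285-.5,y/3+190-.5]
c,s=math.cos(math.radians(-95.8)),math.sin(math.radians(-95.8))
o=np.array([.538,-.154])
def cf(w): d=w[:2]-o; return (np.array([c*d[0]+s*d[1],-s*d[0]+c*d[1]])*1e3).round(1)
for n,a,z in(("tipL",(96,226),.0928),("tipR",(167,208),.0928),("wallIL",(64,248),.082),("wallIR",(189,213),.082),("wallOL",(53,234),.082),("blkTL",(97,296),.07),("blkTR",(198,268),.07),("farIL",(165,454),.072),("farIR",(309,405),.072)):
    w=atz("side",g(*a),z);print(n,(w*1e3).round(1),"cradle",cf(w))
E
```

```text
tipL [523.4 -95.6  92.8] cradle [-56.6 -20.5]
tipR [ 563.1 -100.3   92.8] cradle [-56.   19.6]
wallIL [506.4 -93.   82. ] cradle [-57.5 -37.6]
wallIR [578.2 -99.5  82. ] cradle [-58.3  34.5]
wallOL [505.9 -81.6  82. ] cradle [-68.8 -39.2]
blkTL [ 511.4 -119.8   70. ] cradle [-31.3 -30. ]
blkTR [ 567.9 -125.9   70. ] cradle [-31.   26.9]
farIL [ 492.2 -215.2   72. ] cradle [ 65.5 -39.3]
farIR [ 565.7 -221.4   72. ] cradle [64.3 34.4]
```

```bash
python3 -m jog '[{"wx":0,"wy":0,"wz":0,"tx":-0.25,"ty":0,"tz":0,"gripper":0},{"wx":0,"wy":0,"wz":0,"tx":0,"ty":0.3,"tz":0,"gripper":0},{"wx":0,"wy":0,"wz":0,"tx":0,"ty":0.35,"tz":0,"gripper":0}]'; python3 go.py .5401 -.1168 .131 84.2
```

```text
time_s: 7.65
tool_pos: [0.5466, -0.1195, 0.1546]
tcp_rot: [-1.268, -1.144, 1.131]
force: [-0.7, 1.0, -0.4]
gripper_width: 0.0278
t 7.65 shift [0.05 0.59 0.18] turn [ 0.1   0.01 -0.02] F [-0.7  1.  -0.4] w 0.0278 q6 -1.81
```

```bash
python3 -m jog '[{"wx":0.1,"wy":0,"wz":-0.02,"tx":0.05,"ty":0.1,"tz":0.1,"gripper":0},{"wx":0,"wy":0,"wz":0,"tx":0,"ty":0.25,"tz":0,"gripper":0}]'; python3 go.py .5421 -.1168 .131 84.2
```

```text
time_s: 7.85
tool_pos: [0.5427, -0.1174, 0.1397]
tcp_rot: [-1.255, -1.135, 1.135]
force: [0.1, -0.4, -0.8]
gripper_width: 0.0279
t 7.85 shift [0.01 0.22 0.02] turn [0. 0. 0.] F [ 0.1 -0.4 -0.8] w 0.0279 q6 -1.81
```

```bash
python3 -m jog '[{"wx":0,"wy":0,"wz":0,"tx":0,"ty":0.25,"tz":0,"gripper":0},{"wx":0,"wy":0,"wz":0,"tx":0.04,"ty":0,"tz":0,"gripper":0}]'; python3 go.py .5421 -.1168 .131 84.2; python3 -m jog '[{"wx":0,"wy":0,"wz":0,"tx":0.05,"ty":0,"tz":0,"gripper":0}]'; python3 go.py .5421 -.1168 .131 84.2
```

```text
time_s: 8.05
tool_pos: [0.5419, -0.1155, 0.1275]
tcp_rot: [-1.253, -1.133, 1.135]
force: [0.3, -0.3, -0.6]
gripper_width: 0.0276
t 8.05 shift [-0.03 -0.09 -0.01] turn [-0.02  0.    0.01] F [ 0.3 -0.3 -0.6] w 0.0276 q6 -1.81
time_s: 8.15
tool_pos: [0.5422, -0.1134, 0.1273]
tcp_rot: [-1.252, -1.133, 1.135]
force: [-0.7, 0.1, -1.8]
gripper_width: 0.0275
t 8.15 shift [-0.08 -0.09 -0.01] turn [-0.02 -0.    0.01] F [-0.7  0.1 -1.8] w 0.0275 q6 -1.8
```

```bash
python3 -m jog '[{"wx":-0.02,"wy":0,"wz":0,"tx":0.03,"ty":0,"tz":0,"gripper":0}]'; python3 -m jog '[{"wx":0,"wy":0,"wz":0,"tx":0.03,"ty":0,"tz":0,"gripper":0}]'; python3 -m jog '[{"wx":0,"wy":0,"wz":0,"tx":0.03,"ty":0,"tz":0,"gripper":0}]'; python3 go.py .5421 -.1168 .131 84.2
```

```text
time_s: 8.25
tool_pos: [0.5425, -0.1121, 0.1274]
tcp_rot: [-1.255, -1.135, 1.133]
force: [0.1, 0.4, -0.9]
gripper_width: 0.0277
time_s: 8.35
tool_pos: [0.5427, -0.1108, 0.1277]
tcp_rot: [-1.255, -1.136, 1.134]
force: [-0.1, -0.5, -0.9]
gripper_width: 0.0279
time_s: 8.45
tool_pos: [0.5431, -0.1095, 0.1281]
tcp_rot: [-1.256, -1.136, 1.133]
force: [-0.5, 0.6, -1.3]
gripper_width: 0.0273
t 8.45 shift [-0.18 -0.07  0.01] turn [0.01 0.   0.  ] F [-0.5  0.6 -1.3] w 0.0273 q6 -1.8
```

```bash
python3 -m jog '[{"wx":0,"wy":0,"wz":0,"tx":0.03,"ty":0,"tz":0,"gripper":0}]'; python3 -m jog '[{"wx":0,"wy":0,"wz":0,"tx":0.03,"ty":0,"tz":0,"gripper":0}]'; python3 -m jog '[{"wx":0,"wy":0,"wz":0,"tx":0.03,"ty":0,"tz":0,"gripper":0}]'; python3 go.py .5421 -.1168 .131 84.2; python3 - <<'E'
from h import *
s=vision.capture("side")
a=cv2.resize(s[190:390,285:405],None,fx=3,fy=3,interpolation=cv2.INTER_CUBIC)
cv2.imwrite("pics/g5.png",a[...,::-1])
E
```

```text
time_s: 8.55
tool_pos: [0.5433, -0.1092, 0.1283]
tcp_rot: [-1.258, -1.136, 1.135]
force: [-0.9, -3.7, -3.4]
gripper_width: 0.0278
time_s: 8.65
tool_pos: [0.5433, -0.109, 0.1285]
tcp_rot: [-1.259, -1.135, 1.138]
force: [-0.1, -4.6, -0.9]
gripper_width: 0.0277
time_s: 8.75
tool_pos: [0.5433, -0.1089, 0.1286]
tcp_rot: [-1.261, -1.134, 1.139]
force: [-0.3, -4.7, -2.2]
gripper_width: 0.0275
t 8.75 shift [-0.2  -0.06  0.01] turn [ 0.02  0.01 -0.05] F [-0.3 -4.7 -2.2] w 0.0275 q6 -1.79
```

View pics/g5.png

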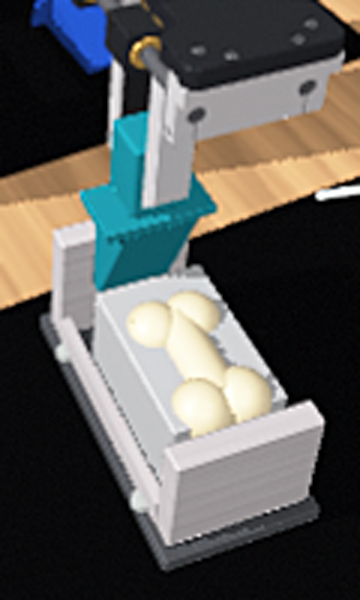

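```bash
python3 -m jog '[{"wx":0,"wy":0,"wz":-0.04,"tx":-0.03,"ty":0.2,"tz":0,"gripper":0}]';python3 -m jog '[{"wx":0,"wy":0,"wz":0,"tx":0,"ty":0.2,"tz":0,"gripper":0}]'; python3 go.py .5433 -.1095 .096 84.2
```

```text
time_s: 8.9
tool_pos: [0.5443, -0.1096, 0.1214]
tcp_rot: [-1.258, -1.139, 1.133]
force: [0.4, -0.4, -0.4]
gripper_width: 0.0279
time_s: 9.0
tool_pos: [0.5446, -0.1095, 0.113]
tcp_rot: [-1.258, -1.14, 1.132]
force: [0.0, -2.9, -0.5]
gripper_width: 0.0277
t 9.0 shift [-0.    0.42  0.03] turn [0.04 0.01 0.01] F [ 0.  -2.9 -0.5] w 0.0277 q6 -1.8
```

```bash
python3 -m jog '[{"wx":0.04,"wy":0,"wz":0,"tx":0,"ty":0.15,"tz":0.03,"gripper":0}]';python3 -m jog '[{"wx":0,"wy":0,"wz":0,"tx":0,"ty":0.15,"tz":0,"gripper":0}]'; python3 -m jog '[{"wx":0,"wy":0,"wz":0,"tx":0,"ty":0.15,"tz":0,"gripper":0}]'; python3 go.py .5433 -.1095 .096 84.2
```

```text
time_s: 9.1
tool_pos: [0.5435, -0.1094, 0.1063]
tcp_rot: [-1.254, -1.136, 1.134]
force: [-0.3, -1.9, 1.5]
gripper_width: 0.0273
time_s: 9.2
tool_pos: [0.5438, -0.1094, 0.1]
tcp_rot: [-1.254, -1.136, 1.134]
force: [0.3, -1.8, 2.1]
gripper_width: 0.0278
time_s: 9.3
tool_pos: [0.5442, -0.1093, 0.094]
tcp_rot: [-1.255, -1.137, 1.133]
force: [-4.7, 0.9, 34.5]
gripper_width: 0.0278
t 9.3 shift [-0.01 -0.05  0.02] turn [0.01 0.01 0.01] F [-4.7  0.9 34.5] w 0.0278 q6 -1.8
```

```bash
python3 -m jog '[{"wx":0,"wy":0,"wz":0,"tx":0,"ty":0.06,"tz":0,"gripper":0}]';python3 -m jog '[{"wx":0,"wy":0,"wz":0,"tx":0,"ty":0.06,"tz":0,"gripper":0}]'; python3 go.py .5433 -.1095 .096 84.2; python3 - <<'E'
from h import *
s=vision.capture("side")
a=cv2.resize(s[190:390,285:405],None,fx=3,fy=3,interpolation=cv2.INTER_CUBIC)
cv2.imwrite("pics/g6.png",a[...,::-1])
E
```

```text
time_s: 9.4
tool_pos: [0.5443, -0.1093, 0.0935]
tcp_rot: [-1.255, -1.137, 1.133]
force: [-6.3, -0.1, 26.8]
gripper_width: 0.0276
time_s: 9.5
tool_pos: [0.5443, -0.1093, 0.0935]
tcp_rot: [-1.256, -1.138, 1.133]
force: [-4.5, 0.6, 18.6]
gripper_width: 0.0277
t 9.5 shift [-0.01 -0.06  0.02] turn [0.02 0.01 0.01] F [-4.5  0.6 18.6] w 0.0277 q6 -1.8
```

View pics/g6.png

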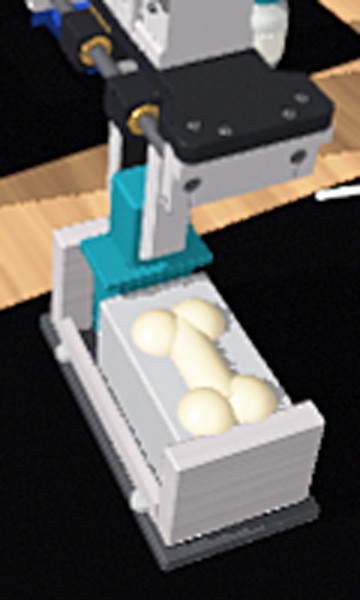

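```bash
python3 -m jog '[{"wx":0,"wy":0,"wz":0,"tx":0,"ty":0,"tz":0,"gripper":0.6}]';python3 -m jog '[{"wx":0,"wy":0,"wz":0,"tx":0,"ty":0,"tz":0,"gripper":0.6}]';python3 -m jog '[{"wx":0,"wy":0,"wz":0,"tx":0,"ty":0,"tz":0,"gripper":0.6}]'; python3 go.py .5443 -.1093 .2 84.2
```

```text
time_s: 9.65
tool_pos: [0.5444, -0.1086, 0.0941]
tcp_rot: [-1.256, -1.139, 1.132]
force: [0.2, -0.5, 0.4]
gripper_width: 0.0324
time_s: 9.75
tool_pos: [0.5444, -0.1079, 0.094]
tcp_rot: [-1.255, -1.139, 1.13]
force: [0.2, 0.6, 0.3]
gripper_width: 0.0404
time_s: 9.85
tool_pos: [0.5442, -0.1073, 0.0935]
tcp_rot: [-1.254, -1.139, 1.13]
force: [0.5, -0.2, 0.3]
gripper_width: 0.0483
t 9.85 shift [-0.04 -2.66 -0.02] turn [0.02 0.   0.03] F [ 0.5 -0.2  0.3] w 0.0483 q6 -1.8
```

```bash
python3 -m jog '[{"wx":0,"wy":0,"wz":0.03,"tx":-0.04,"ty":-0.4,"tz":0,"gripper":0.6},{"wx":0,"wy":0,"wz":0,"tx":0,"ty":-0.7,"tz":0,"gripper":0.6},{"wx":0,"wy":0,"wz":0,"tx":0,"ty":-0.9,"tz":0,"gripper":0.6},{"wx":0,"wy":0,"wz":0,"tx":0,"ty":-0.9,"tz":0,"gripper":0.6},{"wx":0,"wy":0,"wz":0,"tx":0,"ty":-0.3,"tz":0,"gripper":0.6},{"wx":0,"wy":0,"wz":0,"tx":0,"ty":0,"tz":0,"gripper":0.6}]'; python3 - <<'E'
from fit import *
s=vision.capture("side")
a=cv2.resize(s[190:390,285:405],None,fx=3,fy=3,interpolation=cv2.INTER_CUBIC)
cv2.imwrite("pics/g7.png",a[...,::-1])
m=teal(s,(300,215,365,300))
f=lambda v:np.abs(sil("side",np.r_[v/1e3,np.radians(-95.8)],PARTS)-m)[:278].sum()
x0=np.array([543,-109,106.])
r=minimize(f,x0,method="Nelder-Mead",options=dict(maxfev=200,initial_simplex=np.vstack([x0,x0+4*np.eye(3)])));print(r.fun,r.x.round(1))
E
```

```text
time_s: 10.45
tool_pos: [0.5418, -0.1062, 0.22]
tcp_rot: [-1.244, -1.133, 1.133]
force: [0.1, 0.3, -0.8]
gripper_width: 0.0566
56.537254901960786 [ 546.3 -107.7  100.3]
```

View pics/g7.png

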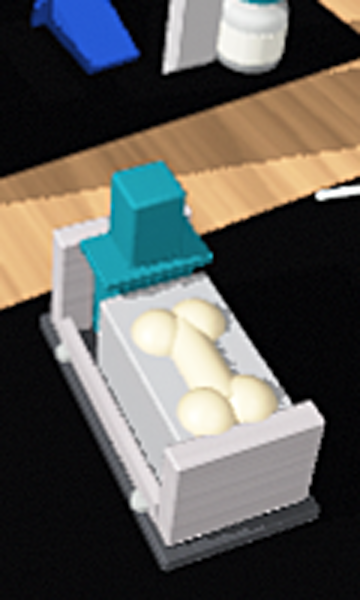

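```bash
python3 -c "
from cell import bot,close_job
print(bot.get_state()['qvel'].round(3)); print(close_job())"
```

```text
[-0.001  0.014  0.037 -0.004 -0.009 -0.001]
the job is handed in; nothing more can be done
None
```

I took the larger teal wedge from the rack, put it thin end down beside the block, and drove it down until it stopped. Then I let go and raised the gripper clear. The job was handed in at about 10.5 s of the 40 s allowed.

**Orientation:** the first picture fit suggested the wedge was turned the other way. The view after lifting clearly showed the sloping face towards the block, so I did not turn it round. I inserted it with the flat face touching the taller wall (about 4.7 N of contact).

**Drive:** I pushed straight down and the wedge stopped. The upward force at the wrist rose to about 34 N, and two more small pushes lowered it only 0.5 mm. By the arm's position, the grip centre ended about 36 mm above the gap point; the task expected about 38 mm, up to 6 mm lower if pressed hard.

**Last checks:**
- **Wedge and block:** the last picture shows the wedge upright on its own. The block has moved roughly 4–5 mm towards the far wall, judged by eye. The far wall hides that contact, so I infer it from this shift and from the wedge stopping.
- **Height estimates disagree:** a fit to the last side picture put the grip centre at 100 mm, against about 106 mm from the arm. That fit was poor, so I trusted the arm's figure.
- **First grasp:** the gripper drifted about 11 mm sideways and 15 mm up while closing the first time. I opened, corrected and gripped again before lifting.

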